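Put the media shelf's things back on their own mats

ROBOT

A 7-joint arm with a two-finger parallel gripper is mounted at the origin on the work surface. World frame = base frame: x ahead of the robot, y to its left, z up, the work surface at z = 0. Lengths are in m, angles in rad, forces in N, time in s.
With the tool pointing down it reaches from about 0.4 to 0.75 m from the base axis. Payload 19.5 kg.
Tool frame: the origin (TCP) lies at the very end of the fingers, on their centre line; the grasp point (between the pads) lies 19 mm behind it; z points along the fingers, y is the line along which they close (so a half turn about z gives the same grasp; the last joint's range is limited). The gripper opens to 85 mm and grips with 20 to 120 N. Pads are 22 mm wide; open, the fingers measure 114 mm over their backs; the gripper's body (76 mm by 85 mm) begins 54 mm behind the grasp point. The pads swing forward as they close: fully open they stand 13 mm farther back than shut.
Start: joints at [-1.157, 0.707, -0.028, 1.485, 0.022, 0.951, -0.075], TCP at [0.253, 0.516, 0.202] pointing down, gripper open.
Joint ranges: [-2.71, 2.71], [-0.32, 2.16], [-1.57, 1.52], [0, 2.45], [-1.46, 4.6], [0, 2.02], [-2.83, 2.83]. Speed limits (rad/s): [1.89, 1.89, 2.57, 2.57, 3.01, 3.01, 3.01].

INTERFACE

Orientations are given as a 3x3 rotation matrix whose columns are the frame's x, y, z axes.
In Python, from rig import bot, fingers, solver, read_state, cams, ticket gives the robot as it stands. Calls block until the motion is done:
- bot.goto(position, orientation): joint-space move of the TCP to a pose.
- bot.line_to(position, frame=None, velocity=0.15, until_force=None): straight line of the TCP; frame=None keeps the orientation; velocity is the mean speed in m/s. With until_force (N) it stops when the force on the tool has changed by that much, and returns True; else False.
- bot.move_joints(angles): joint-space move.
- fingers.gripper_to(opening, squeeze=None): finger opening in m; squeeze is the grip in N (None keeps the last); returns when the fingers have stopped.
- bot.hold(seconds).
- solver.solve_ik(position, orientation): joint angles nearest the present ones, or None.
- read_state(): the state.
- cams.get_image(name): name is "scene" or "side" or "wrist"; returns a dict with "pixels" (420x560x3 uint8, red, green, blue), "range_z" (420x560 float32, m along the optical axis (not along the pixel's ray), 0 where there is no reading), "fx", "fy", "cx", "cy" (pixels), "k1" (the pictures are not rectified: a ray, as slopes to the right and down, at radius r is drawn at 1 + k1 r^2 times it, then the intrinsics apply), "R" (3x3) and "t" (3): a world point X has camera coordinates R X + t. Camera axes: x right, y down, z forward; pixel columns grow to the right and rows downward; lengths in m; the calibration is good to about 2 mm. A picture is of the moment at which its call begins.
A pose or a line that the arm cannot do raises bot.IKError and nothing moves.
- ticket.finish_job(): hands the job in; it is judged then, once.
The state is a dict: "time": time; "joint_positions": joint angles; "qd": joint speeds; "tau": joint torques, N m; "ee_pos": TCP position; "eef_rot": TCP orientation; "wrist_force": force on the tool from outside, world axes, zero at the start; "torque": the same for the moment, N m; "finger_gap": finger opening in m; "gripper_force": force on a finger pad.
Only numpy, scipy, OpenCV 4.12 (cv2) and the standard library are available. Lean on these libraries where they do the work, as an engineer would, in place of code of your own. Each camera call takes 0.05 s, during which the arm holds its last target. There are 200 camera calls.

TASK

After dusting, the four things on this media shelf were put back on the wrong cork mats. Put each on the mat of its own shape (the potted plant on the round mat, the streaming box on the square one, the upright Wi-Fi unit on the short oblong one, the remote control on the long one), the same way up as now, well centred and lined up with its mat, either way round, and let go of it. Every mat is taken, so use the empty hexagonal trivet as the spare spot on the way, and never let the plant tip over.

Things in the scene. Friction and masses are not known exactly. Their poses are not given: they have to be found in the camera images.
- plant_center (a point): Small artificial succulent in a round stone-coloured pot, loose, about 180 g. Pot 62 mm in diameter from 22 to 48 mm up, narrower at the foot, 56 mm high; the green leaves stay within 26 mm of the axis and reach 76 mm. This point is on its axis 38 mm above its underside; z is up.
- streambox_center (a point): Flat square dark streaming box, loose, about 220 g, 66 x 66 mm and 34 mm high. This point is its centre, 17 mm above its underside; x and y are square to its sides, z is up.
- wifi_center (a point): Small upright dark Wi-Fi unit with rows of grey vent dots on its two broad sides, loose, about 250 g: 66 mm along its x, 44 mm along its y, 90 mm high. This point is its centre, 45 mm above its underside; z is up.
- remote_center (a point): Dark remote control lying with its grey buttons up, loose, about 120 g: 130 mm long along its x, 38 mm wide along its y, 20 mm high. This point is its centre, 10 mm above its underside; z is up.
- mat_round: Round cork mat, 96 mm in diameter: the plant's place. Fixed to the shelf board, flat, 4 mm thick; origin at the centre of its underside, on the board (z = 0), so its top is 4 mm higher. 
- mat_square: Square cork mat, 88 x 88 mm: the streaming box's place. Fixed to the shelf board, flat, 4 mm thick; origin at the centre of its underside, on the board (z = 0), so its top is 4 mm higher. x and y are square to its sides.
- mat_oblong: Short oblong cork mat, 96 mm along its x, 64 mm along its y: the Wi-Fi unit's place. Fixed to the shelf board, flat, 4 mm thick; origin at the centre of its underside, on the board (z = 0), so its top is 4 mm higher. 
- mat_long: Long narrow cork mat, 156 mm along its x, 58 mm along its y: the remote control's place. Fixed to the shelf board, flat, 4 mm thick; origin at the centre of its underside, on the board (z = 0), so its top is 4 mm higher. 
- trivet: Hexagonal pale wooden trivet, 116 mm across flats, empty at the start: the spare spot. Fixed to the shelf board, flat, 4 mm thick; origin at the centre of its underside, on the board (z = 0), so its top is 4 mm higher. At the start each thing stands on a mat that is not its own, on whichever mats chance has given; the four mats and the trivet lie at least 150 mm apart, centre to centre, in any arrangement. Small loose bystanders up to 35 mm high lie between them.
Things that resemble listed ones, but are neither listed nor needed, are in the scene too. Leave any blue or yellow look-alike of the part that bears streambox_center alone.

How it is judged:
By the outcome, as a careful person would: the job done as asked, in the order asked, and still so for the second after the job is handed in, with the robot touching nothing.
It also fails if it takes over 131 s, if anything falls off the work surface, if the arm or the gripper's body presses on something with over 40 N, if the wrist force passes 120 N, or if a joint passes its speed limit or range.

## Working session

There is one attempt and no reset: what is moved stays moved. The work goes in short steps, each a Python script; the robot and the scene stay as the last script left them, time stands still between calls to the robot, and variables do not carry over. Pictures are saved under pics/ and viewed, at most 14 in all, crops included, and the job is handed in when it is done.

```bash
ls; mkdir -p pics; python3 - <<'E'
from rig import *
import cv2,numpy as np
for n in ("scene","side"):
    d=cams.get_image(n); np.savez(f"{n}0.npz",**d)
    cv2.imwrite(f"pics/{n}0.png",cv2.resize(d["pixels"][:,:,::-1],(800,600),interpolation=cv2.INTER_CUBIC))
    print(n,d["fx"],d["fy"],d["cx"],d["cy"],d["k1"],d["R"],d["t"],(d["range_z"]>0).mean())
E
```

```text
pics
scene 393.51183826683445 393.51183826683445 283.5673861193369 211.7458155705893 0.03183940429175123 [[-0.83833276  0.54469746  0.02242466]
 [ 0.285058    0.47304742 -0.83364745]
 [-0.46469358 -0.69248164 -0.55184152]] [ 0.36750443 -0.12594204  1.26116434] 0.9960501700680272
side 481.1966354924154 481.1966354924154 275.7688287710769 204.81603483166964 -0.0970628595264511 [[ 0.80715596 -0.59028212 -0.00814104]
 [-0.46156228 -0.6224258  -0.63209681]
 [ 0.36804825  0.5139583  -0.77484666]] [-0.33021208  0.280747    1.13754406] 0.9960586734693877
```

View pics/scene0.png

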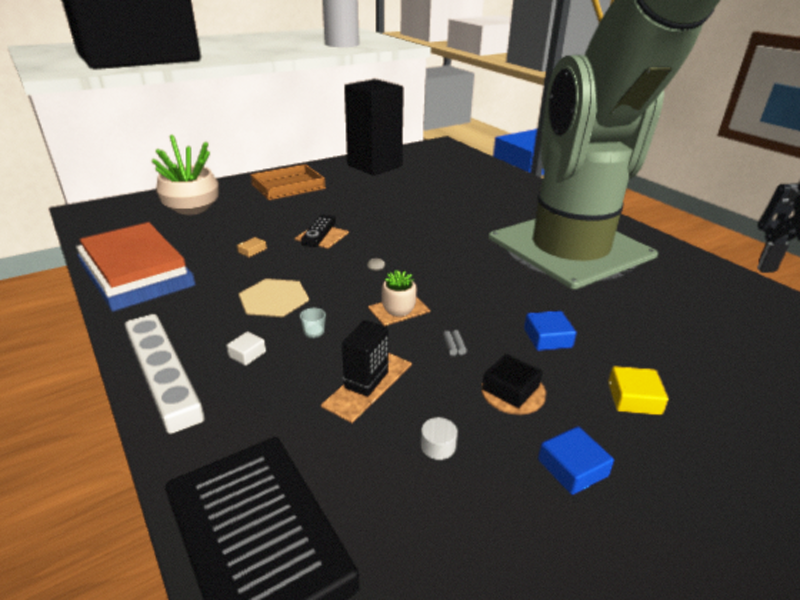

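View pics/side0.png

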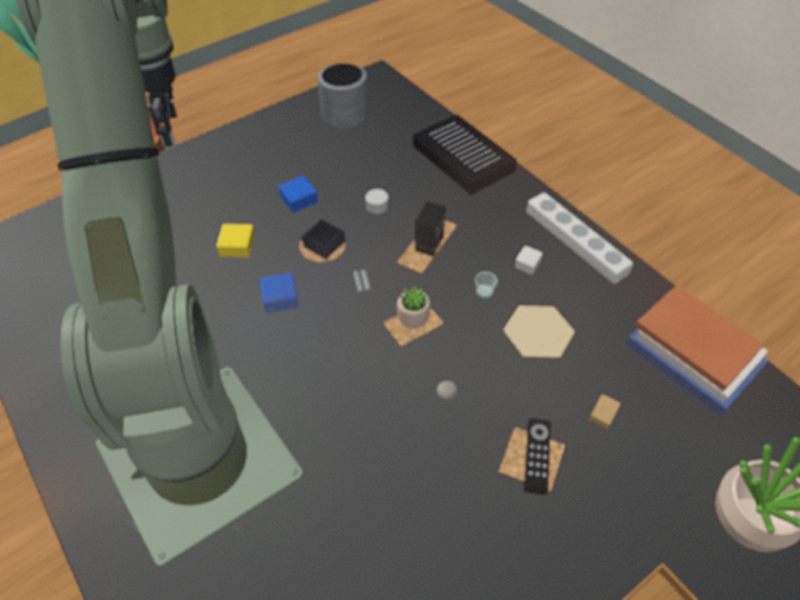

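The scene picture (800×600) shows the box on the round mat (515,392), the plant on a small mat (400,305), the Wi-Fi unit on the long mat (366,375), the remote on a squarish mat (322,235), and the trivet at (274,297). In the side picture the same things are at (322,243), (413,320), (428,243), (532,460) and (538,331). Triangulating these gives rough positions.

```bash
cat > h.py <<'E'
import numpy as np,cv2
from rig import *
def ray(d,uv):
    """uv in original pixels -> origin, unit direction (world)"""
    K=np.array([[d["fx"],0,d["cx"]],[0,d["fy"],d["cy"]],[0,0,1.]])
    p=cv2.undistortPoints(np.array([[uv]],float),K,np.array([float(d["k1"]),0,0,0])).ravel()
    R=np.array(d["R"]);v=R.T@np.r_[p,1];return -R.T@np.array(d["t"]),v/np.linalg.norm(v)
def tri(*obs):
    A=np.zeros((3,3));b=np.zeros(3);
    for d,uv in obs:
        o,v=ray(d,uv);P=np.eye(3)-np.outer(v,v);A+=P;b+=P@o
    return np.linalg.solve(A,b)
def onz(d,uv,z):
    o,v=ray(d,uv);return o+v*(z-o[2])/v[2]
def down(yaw):
    c,s=np.cos(yaw),np.sin(yaw);return np.array([[c,s,0],[s,-c,0],[0,0,-1.]])
def proj(d,X):
    R=np.array(d["R"]);c=R@X+d["t"];p=c[:2]/c[2];p=p*(1+d["k1"]*(p@p));return np.array([d["fx"]*p[0]+d["cx"],d["fy"]*p[1]+d["cy"]])
def snap(n,name):
    d=cams.get_image(n);np.savez(name+".npz",**d)
    return d
def load(name): return dict(np.load(name+".npz"))
E
python3 - <<'E'
from h import *
a,b=load("scene0"),load("side0")
for n,p,q in [("box/top",(513,372),(324,234)),("plantmatcorner",(382,324),(400,344)),("plant",(399,278),(413,297)),("wifi top",(366,333),(433,212)),("remote",(320,231),(538,455)),("trivet",(274,297),(538,331))]:
    print(n,tri((a,np.array(p)*.7),(b,np.array(q)*.7)).round(3))
s=read_state();print(s["time"],s["ee_pos"].round(3) if hasattr(s["ee_pos"],'round') else s["ee_pos"]);print(np.round(s["eef_rot"],2))
d=snap("wrist","w0");R=d["R"];print(np.round(R,2),-R.T@d["t"],d["fx"],d["cx"],d["cy"],d["k1"])
E
```

```text
box/top [0.436 0.286 0.036]
plantmatcorner [ 0.457  0.    -0.045]
plant [0.467 0.019 0.071]
wifi top [0.615 0.156 0.095]
remote [ 0.457 -0.332  0.012]
trivet [ 0.642 -0.143  0.   ]
0.1 [0.253 0.516 0.201]
[[-0.9   0.44 -0.  ]
 [ 0.44  0.9  -0.  ]
 [-0.   -0.   -1.  ]]
[[ 0.44  0.9  -0.  ]
 [ 0.86 -0.42  0.29]
 [ 0.26 -0.13 -0.96]] [0.18644907 0.54865461 0.37302051] 349.87588481068866 278.80757607963096 206.92990099769435 0.00874748349010242
```

```bash
python3 - <<'E'
from h import *
for p in [(.5,.1,.3),(.5,-.15,.3),(.5,.1,.36),(.5,-.15,.36)]:
  for y in (0,np.pi):
    print(p,y,np.round(x,2) if (x:=solver.solve_ik(p,down(y))) is not None else None)
t0=read_state()["time"]
y=np.pi
for i,p in enumerate([(.48,.08,.33),(.48,-.16,.33)]):
    bot.goto(p,down(y)); d=snap("wrist",f"w{i+1}")
    cv2.imwrite(f"pics/w{i+1}.png",cv2.resize(d["pixels"][:,:,::-1],(800,600),interpolation=cv2.INTER_CUBIC))
    print(read_state()["time"])
E
```

```text
(0.5, 0.1, 0.3) 0 [-0.65  0.6   0.76  1.55 -0.43  1.17 -1.38]
(0.5, 0.1, 0.3) 3.141592653589793 [-0.16  0.5  -0.17  1.54  0.09  1.11  1.22]
(0.5, -0.15, 0.3) 0 [-0.14  0.61  0.73  1.51 -0.43  1.19 -0.91]
(0.5, -0.15, 0.3) 3.141592653589793 [ 0.29  0.52 -0.1   1.5   0.06  1.13  1.75]
(0.5, 0.1, 0.36) 0 [-0.66  0.55  0.78  1.41 -0.39  1.34 -1.43]
(0.5, 0.1, 0.36) 3.141592653589793 [-0.19  0.46 -0.12  1.39  0.05  1.29  1.26]
(0.5, -0.15, 0.36) 0 [-0.16  0.58  0.79  1.37 -0.41  1.36 -0.94]
(0.5, -0.15, 0.36) 3.141592653589793 [ 0.21  0.48  0.04  1.36 -0.02  1.3   1.82]
2.0417
3.0417
```

View pics/w1.png

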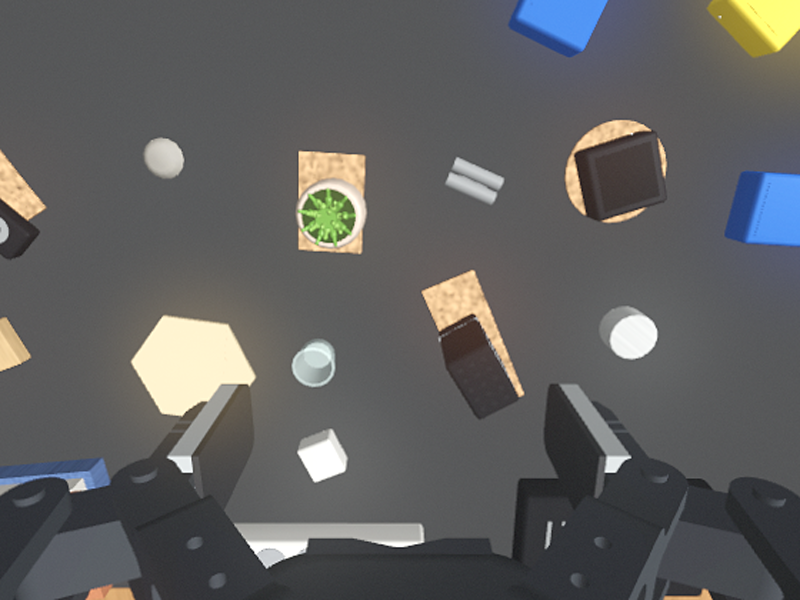

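View pics/w2.png

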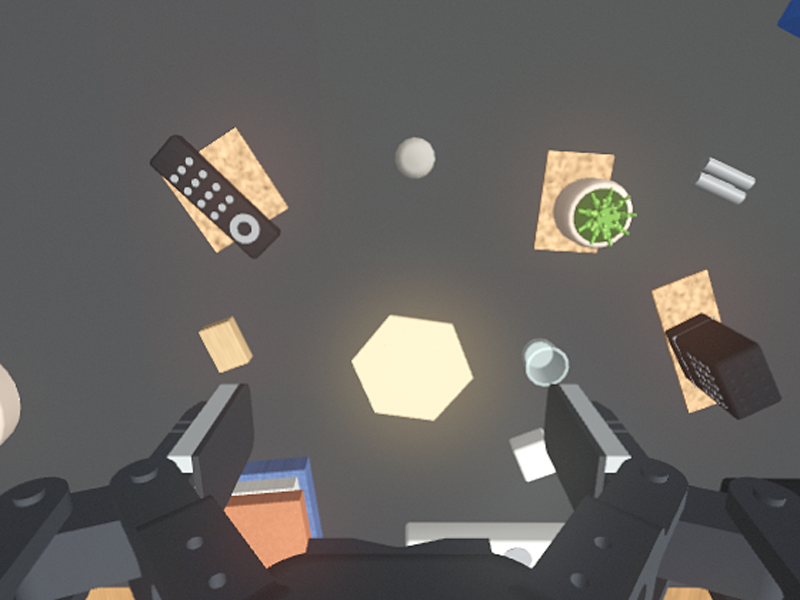

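w1 shows the plant mat's corners at (299,151), (365,155), (362,254) and (298,250), so its proportions are the oblong mat's. The round mat is at (615,170) and the long mat at (473,340). w2 shows the remote's mat at (226,190) and the trivet at (412,368). Next I'll extract metric poses from both wrist views, with triangulation as a check.

```bash
cat >> h.py <<'E'
def cloud(d):
    K=np.array([[d["fx"],0,d["cx"]],[0,d["fy"],d["cy"]],[0,0,1.]])
    h,w=d["range_z"].shape;g=np.stack(np.meshgrid(np.arange(w),np.arange(h)),-1).reshape(-1,1,2).astype(float)
    p=cv2.undistortPoints(g,K,np.array([float(d["k1"]),0,0,0])).reshape(-1,2);z=d["range_z"].reshape(-1)
    X=(np.c_[p*z[:,None],z]-d["t"])@np.array(d["R"]);X[z<=0]=9
    return X.reshape(h,w,3),cv2.cvtColor(d["pixels"],cv2.COLOR_RGB2HSV)
def near(X,c,r): return np.hypot(X[...,0]-c[0],X[...,1]-c[1])<r
def rect(P):
    """centre, long side, short side, long-side yaw"""
    (c,(w,h),a)=cv2.minAreaRect((P[:,:2]*1000).astype(np.float32));a=np.radians(a)
    if w<h:w,h,a=h,w,a+np.pi/2
    return np.r_[np.array(c),w,h,np.degrees((a+np.pi/2)%np.pi-np.pi/2)].round(1)
def pick(X,m):
    m=cv2.morphologyEx(m.astype(np.uint8),cv2.MORPH_OPEN,np.ones((2,2),np.uint8))>0;return X[m]
E
cat > meas.py <<'E'
from h import *
V={k:load(k) for k in("w1","w2")};C={k:cloud(V[k]) for k in V}
def cork(k,c,r):
    X,H=C[k];return pick(X,near(X,c,r)&(X[...,2]<.02)&(H[...,0]<25)&(H[...,1]>70)&(H[...,2]>90))
def top(k,c,r,lo,hi):
    X,H=C[k];return pick(X,near(X,c,r)&(X[...,2]>lo)&(X[...,2]<hi))
show=lambda n,P:print(n,len(P),"z",np.median(P[:,2]).round(4),rect(P)) if len(P)>5 else print(n,"none")
for n,c,r in [("round",(.436,.286),.075),("oblong",(.457,.019),.08),("long",(.6,.16),.11),("square",(.457,-.332),.08),("trivet",(.642,-.143),.08)]:
    Ps=[cork(k,c,r) for k in V]
    for k,P in zip(V,Ps): show(n+" "+k,P)
    show(n+" both",np.vstack(Ps))
for n,c,r,lo,hi in [("box",(.436,.286),.06,.030,.045),("wifi",(.615,.156),.07,.086,.105),("remote",(.457,-.332),.09,.016,.03),("plantrim",(.467,.019),.05,.053,.065)]:
    for k in V: show(n+" "+k,top(k,c,r,lo,hi))
E
python3 meas.py; python3 - <<'E'
from h import *
a,b=load("w1"),load("w2");f=lambda p,q:print(tri((a,np.array(p)*.7),(b,np.array(q)*.7)).round(4))
f((365,155),(614,155));f((299,151),(549,151));f((475,270),(708,270));f((422,290),(653,291))
E
```

```text
round w1 1082 z 0.0034 [ 4683.1  4645.2 12263.3    96.6    45.7]
round w2 none
round both 1082 z 0.0034 [ 4683.1  4645.2 12263.3    96.6    45.7]
oblong w1 1296 z 0.0033 [ 4734.7  4467.7 12446.9   114.     46.2]
oblong w2 1729 z 0.0034 [ 4733.9  4467.8 12447.9   114.1    46.2]
oblong both 3025 z 0.0034 [ 4734.3  4467.3 12447.9   115.3    46.2]
long w1 1638 z 0.0035 [ 4783.8  4546.7 12264.8    69.7    46.2]
long w2 1728 z 0.0036 [ 4798.9  4531.8 12265.6   112.9    46.2]
long both 3366 z 0.0035 [ 4798.9  4531.8 12265.6   112.9    46.2]
square w1 803 z 0.0034 [ 4723.   4336.3 12655.9    41.7    47.3]
square w2 2146 z 0.0035 [ 4731.9  4300.  12697.    109.2    47.3]
square both 2949 z 0.0034 [ 4731.9  4300.  12697.    109.2    47.3]
trivet w1 none
trivet w2 none
trivet both none
box w1 2665 z 0.0376 [ 4718.1  4613.6 12259.3    96.5    45.2]
box w2 none
wifi w1 1596 z 0.0934 [ 4814.7  4545.7 12223.8    85.3    46.4]
wifi w2 1728 z 0.0935 [ 4776.3  4581.  12225.4    77.5    46.7]
remote w1 569 z 0.0228 [ 4753.1  4331.3 12622.5    56.3    47.5]
remote w2 2758 z 0.0234 [ 4717.7  4298.8 12718.2    52.2    47.4]
plantrim w1 1011 z 0.0599 [ 4739.7  4483.8 12416.9    74.     46.3]
plantrim w2 1072 z 0.0601 [ 4708.9  4512.4 12417.8    71.     46.6]
[0.4181 0.0482 0.0022]
[ 0.4145 -0.0148  0.0033]
[0.532  0.1594 0.0018]
[0.5532 0.105  0.0046]
```

```bash
sed -i 's/np.ones((2,2)/np.ones((3,3)/' h.py; cat >> meas.py <<'E'
X,H=C["w2"];P=pick(X,near(X,(.642,-.143),.085)&(X[...,2]<.02)&(H[...,2]>200));print("trivet",P.mean(0).round(4),rect(P))
for k in V:
    P=top(k,(.467,.019),.05,.050,.066);c,r=cv2.minEnclosingCircle((P[:,:2]*1e3).astype(np.float32));print("rim",np.round(c,1),r)
P=cork("w1",(.436,.286),.075);print("round",cv2.minEnclosingCircle((P[:,:2]*1e3).astype(np.float32)))
E
python3 meas.py
```

```text
round w1 1036 z 0.0033 [432.3 287.6  94.6  90.6 -21.7]
round w2 none
round both 1036 z 0.0033 [432.3 287.6  94.6  90.6 -21.7]
oblong w1 1278 z 0.0033 [464.2  13.5  97.9  64.2  -3.6]
oblong w2 1721 z 0.0034 [464.   13.   97.7  66.5  -4.1]
oblong both 2999 z 0.0034 [464.2  13.1  98.   66.7  -3.8]
long w1 1623 z 0.0035 [613.6 161.9 158.5  59.4  23.9]
long w2 1699 z 0.0035 [614.3 162.8 160.5  61.   23.2]
long both 3322 z 0.0035 [614.1 162.9 160.5  61.2  23.6]
square w1 758 z 0.0034 [ 449.5 -296.4   61.3   30.4   30.7]
square w2 2128 z 0.0035 [ 453.9 -329.5   90.5   88.8  -59.3]
square both 2886 z 0.0035 [ 453.8 -329.3   91.2   88.8  -59.3]
trivet w1 none
trivet w2 none
trivet both none
box w1 2663 z 0.0376 [436.1 286.1  66.7  65.1  18.2]
box w2 none
wifi w1 1594 z 0.0934 [612.6 155.7  66.3  43.9  30.8]
wifi w2 1725 z 0.0935 [614.  155.8  68.   44.7  30.8]
remote w1 533 z 0.023 [ 491.6 -289.8   49.6   28.1   -9.1]
remote w2 2751 z 0.0234 [ 457.9 -333.3  129.4   38.6   44.4]
plantrim w1 974 z 0.0598 [467.6  18.7  59.6  58.3  -8.7]
plantrim w2 1033 z 0.0599 [467.3  16.9  59.1  58.5  89.8]
trivet [ 0.642  -0.1438  0.0034] [ 644.9 -144.2  130.   120.3   82.1]
rim [467.6  18.4] 30.911697387695312
rim [467.   17.6] 31.06711196899414
round ((433.3479919433594, 290.8274230957031), 49.67951965332031)
```

```bash
python3 - <<'E'
from h import *
X,H=cloud(load("w1"))
for y0,y1 in((.1,.16),(.0,.06)):
    P=X[(X[...,2]>.25)&(X[...,2]<.5)&(X[...,1]>y0)&(X[...,1]<y1)]
    print(len(P),P[:,2].min(),[np.round(np.percentile(P,q,axis=0),3).tolist() for q in(1,50,99)])
Q=np.deg2rad
from itertools import product
for n,p,yws in [("box",(.436,.286,.01),(108.2,18.2)),("boxtriv",(.642,-.144,.01),(108.2,60,90,30)),("boxsq",(.454,-.329,.01),(30.7,120.7,75)),("plant",(.467,.018,.02),(90,120)),("plantpl",(.4325,.288,.02),(90,120)),("wifi",(.613,.156,.04),(30.8,210.8)),("wifipl",(.464,.013,.04),(-3.8,176.2)),("rem",(.458,-.333,.006),(44.4,224.4)),("rempl",(.614,.1625,.006),(23.6,203.6))]:
  for y in yws:
    r=[solver.solve_ik((p[0],p[1],p[2]+h),down(Q(y))) for h in(0,.15)]
    print(n,y,[None if q is None else np.round(q,2).tolist() for q in r])
E
```

```text
17686 0.3711963626156272 [[0.463, 0.101, 0.377], [0.469, 0.127, 0.426], [0.49, 0.151, 0.449]]
17477 0.3716656703251102 [[0.463, 0.01, 0.377], [0.47, 0.033, 0.426], [0.49, 0.059, 0.449]]
box 108.2 [[-0.71, 0.95, 0.14, 1.85, -0.31, 0.36, -0.02], [-0.75, 0.69, 0.2, 1.74, -0.19, 0.72, -0.14]]
box 18.2 [[-0.88, 1.0, 0.46, 1.86, -0.89, 0.51, -1.05], [-0.96, 0.77, 0.62, 1.75, -0.59, 0.82, -1.31]]
boxtriv 108.2 [[0.1, 1.09, 0.18, 1.31, -0.23, 0.76, 0.67], [0.08, 0.9, 0.22, 1.2, -0.2, 1.06, 0.64]]
boxtriv 60 [[0.01, 1.11, 0.38, 1.32, -0.48, 0.8, 0.02], [-0.0, 0.93, 0.45, 1.2, -0.4, 1.09, -0.06]]
boxtriv 90 [[0.06, 1.1, 0.26, 1.32, -0.33, 0.77, 0.43], [0.05, 0.91, 0.31, 1.2, -0.28, 1.07, 0.38]]
boxtriv 30 [[-0.04, 1.14, 0.52, 1.32, -0.65, 0.85, -0.39], [-0.06, 0.96, 0.59, 1.2, -0.53, 1.13, -0.49]]
boxsq 30.7 [[0.39, 1.01, 0.36, 1.71, -0.62, 0.54, 0.11], [0.3, 0.8, 0.54, 1.61, -0.5, 0.88, 0.0]]
boxsq 120.7 [[0.53, 0.97, 0.08, 1.71, -0.14, 0.47, 1.23], [0.5, 0.74, 0.13, 1.6, -0.13, 0.81, 1.22]]
boxsq 75 [[0.46, 0.99, 0.22, 1.71, -0.4, 0.49, 0.68], [0.4, 0.76, 0.34, 1.6, -0.32, 0.83, 0.61]]
plant
[... 522 characters left out ...]
-0.21, 1.0, -0.19, 1.41, 0.24, 0.75, 1.62], [-0.2, 0.82, -0.24, 1.26, 0.2, 1.08, 1.65]]
wifipl -3.8 [[-0.63, 1.27, 1.3, 2.06, -1.42, 1.2, -0.28], [-0.67, 0.92, 1.3, 1.9, -0.99, 1.16, -0.62]]
wifipl 176.2 [[-0.08, 0.84, -0.04, 2.04, 0.1, 0.26, 1.3], [-0.04, 0.56, -0.09, 1.89, 0.07, 0.69, 1.33]]
rem 44.4 [[0.41, 1.01, 0.32, 1.69, -0.55, 0.53, 0.28], [0.34, 0.8, 0.47, 1.59, -0.44, 0.86, 0.19]]
rem 224.4 [[0.66, 0.98, -0.17, 1.68, 0.29, 0.5, 2.65], [0.7, 0.76, -0.26, 1.58, 0.24, 0.84, 2.7]]
rempl 23.6 [[-0.55, 1.13, 0.57, 1.42, -0.74, 0.81, -0.89], [-0.57, 0.93, 0.63, 1.31, -0.57, 1.07, -1.02]]
rempl 203.6 [[-0.24, 1.05, -0.15, 1.41, 0.21, 0.69, 1.51], [-0.22, 0.86, -0.21, 1.3, 0.19, 1.0, 1.53]]
```

```bash
python3 - <<'E'
from h import *
d=load("w1");X,H=cloud(d)
for z in(.33,.343,.36): print(z,[ (proj(d,np.array([x,.0375,z]))/.7).round().tolist() for x in(.469,.491)])
for u,v in[(245,388),(230,388),(222,395),(200,450),(240,450),(185,462),(570,388),(605,460)]: print((u,v),X[int(v*.7),int(u*.7)].round(4), d["range_z"][int(v*.7),int(u*.7)])
E
```

```text
0.33 [[281.0, 323.0], [285.0, 378.0]]
0.343 [[273.0, 336.0], [277.0, 394.0]]
0.36 [[259.0, 357.0], [265.0, 420.0]]
(245, 388) [0.471  0.0374 0.3762] 0.13909374
(230, 388) [0.4703 0.0339 0.3774] 0.13776088
(222, 395) [0.4697 0.0334 0.3825] 0.13267134
(200, 450) [0.4691 0.0376 0.4085] 0.107618965
(240, 450) [0.485  0.0377 0.3851] 0.13467705
(185, 462) [0.4709 0.0346 0.4099] 0.10682962
(570, 388) [0.4704 0.1276 0.3772] 0.13802606
(605, 460) [0.4707 0.1242 0.4097] 0.10706595
```

```bash
python3 - <<'E'
from h import *
s=read_state();print(s["time"],s["ee_pos"],s["finger_gap"],s["wrist_force"])
fingers.gripper_to(.04); d=snap("wrist","w3");X,H=cloud(d);s=read_state();print(s["time"],s["finger_gap"])
c=s["ee_pos"];P=X[(X[...,2]>.3)&(X[...,2]<.5)&(abs(X[...,1]-c[1])<.04)];print(P[:,2].min(),np.percentile(P[:,2],[.5,2,10]))
fingers.gripper_to(.085)
cv2.imwrite("pics/w3.png",d["pixels"][:,:,::-1])
E
```

```text
3.0417 [ 0.48045642 -0.15837526  0.3300035 ] 0.08487500147773482 [-0.34810802  0.72293383  0.46950958]
3.6 0.040121958122965366
0.3596580634947221 [0.36520708 0.3700162  0.38713363]
```

View pics/w3.png

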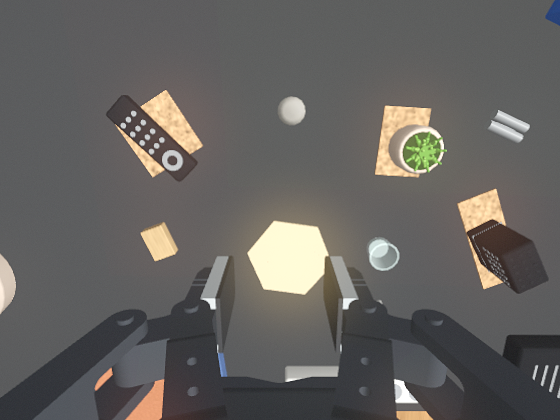

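The fingertips look about 30 mm above the reported TCP (at 40 mm opening). I'll check that by touching the empty trivet gently.

```bash
python3 - <<'E'
from h import *
fingers.gripper_to(.04)
bot.goto((.642,-.144,.06),down(np.deg2rad(108.2)))
print(bot.line_to((.642,-.144,-.02),velocity=.05,until_force=5));s=read_state();print(s["time"],s["ee_pos"],s["wrist_force"],s["finger_gap"])
d=snap("wrist","w4")
bot.line_to((.642,-.144,.1),velocity=.3);fingers.gripper_to(.085)
X,H=cloud(d);c=s["ee_pos"];P=X[near(X,c,.05)];print(np.percentile(P[:,2],[.5,2,10,50]))
E
```

```text
False
7.575 [ 0.64214446 -0.14403712 -0.01975286] [-0.34293045 -0.1542743   0.00898334] 0.03980239872363439
[0.00214806 0.00248666 0.00305785 0.05064032]
```

The touch confirms it: with the reported TCP at −20 mm there was still no contact, so the tips stand about 30 mm (40 mm opening) to 41 mm (85 mm opening) behind the reported TCP. I'll plan with that offset. First move: box to the trivet.

```bash
cat >> h.py <<'E'
T=lambda o: float(np.interp(o,[.04,.066,.085],[.030,.036,.041]))  # tip height above reported TCP
LIFT=.14
def grab(xy,yawdeg,tip,width,N=40):
    z=tip-T(width);R=down(np.deg2rad(yawdeg));p=np.r_[xy,z]
    fingers.gripper_to(.085);bot.goto(p+[0,0,LIFT],R)
    hit=bot.line_to(p,velocity=.12,until_force=8)
    fingers.gripper_to(0,N);s=read_state();print("grab",hit,s["ee_pos"].round(4),s["finger_gap"],s["gripper_force"],s["wrist_force"].round(1))
    bot.line_to(p+[0,0,LIFT],velocity=.15);s=read_state();print(" up",s["finger_gap"],s["wrist_force"].round(1),s["time"])
    return z
def place(xy,yawdeg,z,open_to=.085):
    R=down(np.deg2rad(yawdeg));p=np.r_[xy,z+.0005]
    bot.goto(p+[0,0,LIFT],R);bot.line_to(p+[0,0,.02],velocity=.15)
    hit=bot.line_to(p,velocity=.03,until_force=8);bot.hold(.2)
    s=read_state();print("place",hit,s["ee_pos"].round(4),s["wrist_force"].round(1))
    fingers.gripper_to(open_to);bot.line_to(p+[0,0,LIFT],velocity=.15);print(" t",read_state()["time"])
E
python3 - <<'E'
from h import *
z=grab((.4361,.2861),108.2,.010,.066);print(z)
place((.642,-.144),90,z)
bot.goto((.42,.15,.33),down(np.pi));d=snap("wrist","w5");print(read_state()["time"])
cv2.imwrite("pics/w5.png",cv2.resize(d["pixels"][:,:,::-1],(800,600)))
d=snap("scene","s1")
X,H=cloud(load("w5"));P=pick(X,near(X,(.434,.288),.075)&(X[...,2]<.02)&(H[...,0]<25)&(H[...,1]>70)&(H[...,2]>90))
print(len(P),cv2.minEnclosingCircle((P[:,:2]*1e3).astype(np.float32)),P.mean(0),rect(P))
P=pick(X,near(X,(.467,.018),.06)&(X[...,2]>.05)&(X[...,2]<.066));print("rim",cv2.minEnclosingCircle((P[:,:2]*1e3).astype(np.float32)))
E
```

```text
grab False [ 0.4362  0.2863 -0.0254] 0.06529289802607513 43.74506056308746 [-1.9 -0.7  7.4]
 up 0.06572468615167135 [ 0.2 -0.7 -1.9] 13.3667
-0.025999999999999995
place True [ 0.6417 -0.1439 -0.0253] [-1.8  0.6  9.2]
 t 18.325
19.95
3580 ((434.1246337890625, 290.6117248535156), 49.99238967895508) [0.43262976 0.29000808 0.00327976] [434.3 290.9  98.   96.7  87.7]
rim ((467.22283935546875, 18.233543395996094), 30.829727172851562)
```

View pics/w5.png

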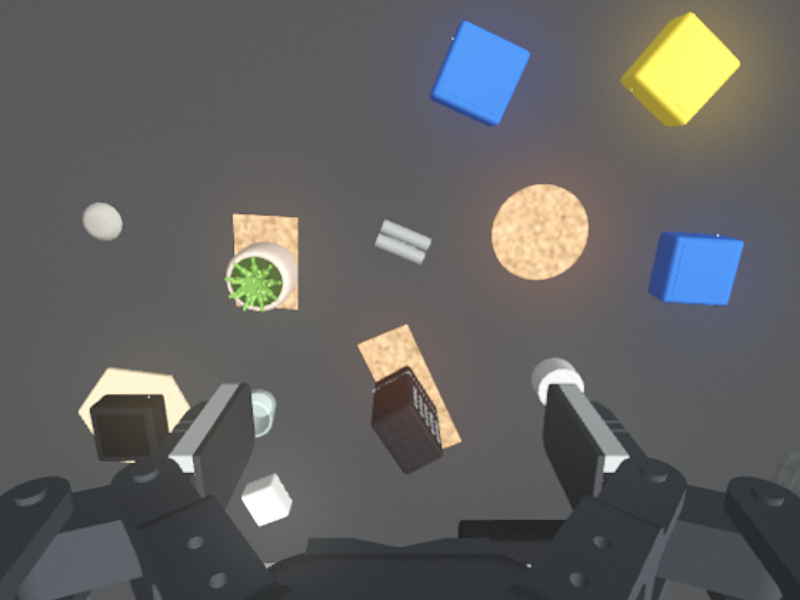

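The picture shows the box standing on the trivet (130,425), the round mat free at (540,232), and the plant at (262,278). Next the plant, then the Wi-Fi unit.

```bash
python3 - <<'E'
from h import *
z=grab((.4672,.0181),120,.026,.062,30)
place((.433,.290),120,z)
z=grab((.6133,.1558),210.8,.045,.044)
place((.4642,.0132),176.2,z)
bot.goto((.46,.06,.33),down(np.pi));d=snap("wrist","w6");print(read_state()["time"])
cv2.imwrite("pics/w6.png",cv2.resize(d["pixels"][:,:,::-1],(800,600)))
X,H=cloud(d);m=(X[...,2]<.02)&(H[...,0]<25)&(H[...,1]>70)&(H[...,2]>90)
f=lambda P:rect(P)
print("long",f(pick(X,near(X,(.614,.162),.1)&m)));print("round",f(pick(X,near(X,(.433,.29),.07)&m)))
print("oblong",f(pick(X,near(X,(.464,.013),.08)&m)));print("wifi",f(pick(X,near(X,(.464,.013),.08)&(X[...,2]>.086)&(X[...,2]<.105))))
P=pick(X,near(X,(.433,.29),.06)&(X[...,2]>.05)&(X[...,2]<.066));print("rim",cv2.minEnclosingCircle((P[:,:2]*1e3).astype(np.float32)))
E
```

```text
grab False [ 0.4675  0.0182 -0.0085] 0.06122789148347432 29.80843503959477 [-1.3  0.3 12.5]
 up 0.061110696812524276 [ 0.7 -0.3 -3.1] 23.9417
place True [ 0.4328  0.2899 -0.0084] [-1.6 -0.6 10.8]
 t 28.2583
grab False [0.6134 0.156  0.0144] 0.043579451445632085 44.151116609573364 [-1.2  0.7  5. ]
 up 0.04346577183184701 [ 1.  -0.4 -3.1] 32.675
place True [0.4639 0.0132 0.0143] [-0.8  1.  11.2]
 t 36.925
37.7333
long [614.7 162.3 160.8  59.7  23.7]
round [433.  282.2  97.3  80.1  -7.7]
oblong [463.9  13.7  97.6  63.9  -3.5]
wifi [464.7  13.2  66.2  43.9  -3.2]
rim ((432.9013366699219, 289.36871337890625), 30.554401397705078)
```

View pics/w6.png

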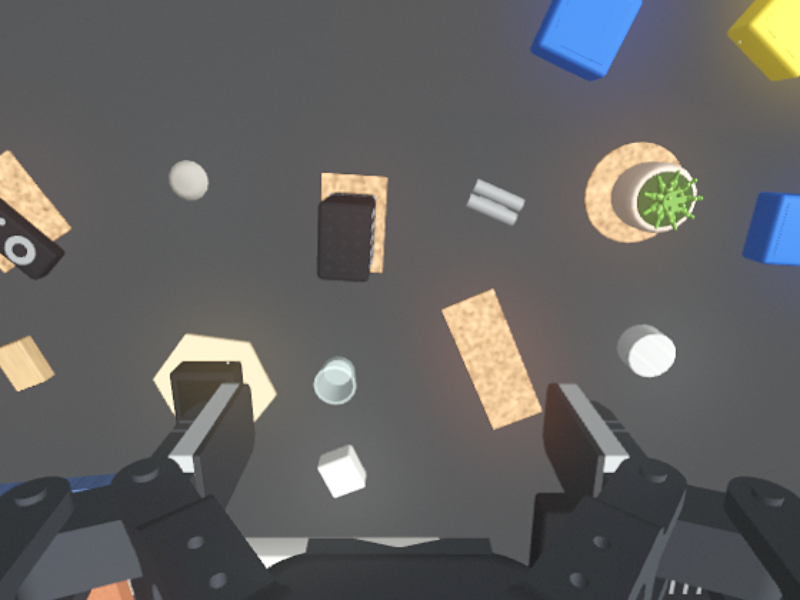

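Both came out well: the plant is within 1 mm on the round mat (660,195), the Wi-Fi unit is aligned on the oblong mat (350,225), and the long mat is free at (492,358). Next the remote.

```bash
python3 - <<'E'
from h import *
z=grab((.4579,-.3333),44.4,.008,.038)
place((.6144,.1624),23.7,z)
bot.goto((.48,-.16,.33),down(np.pi));d=snap("wrist","w7");print(read_state()["time"])
X,H=cloud(d);m=(X[...,2]<.02)&(H[...,0]<25)&(H[...,1]>70)&(H[...,2]>90)
print("square",rect(pick(X,near(X,(.454,-.329),.08)&m)))
print("box",rect(pick(X,near(X,(.642,-.144),.07)&(X[...,2]>.03)&(X[...,2]<.045))))
E
```

```text
grab False [ 0.458  -0.3333 -0.0217] 0.037185096050992954 40.792853236198425 [-1.6  0.3  6.1]
 up 0.037079498423769335 [-0.2  0.2 -1.6] 42.5167
place True [ 0.6141  0.1624 -0.0216] [-1.1  0.7  8.9]
 t 47.8333
50.3083
square [ 453.7 -329.6   90.6   89.9  -59.2]
box [ 640.7 -143.6   65.8   64.7   89.9]
```

```bash
python3 - <<'E'
from h import *
z=grab((.641,-.1437),90,.010,.066)
place((.4537,-.3295),120.8,z)
bot.goto((.46,-.16,.33),down(np.pi));d=snap("wrist","w8")
bot.goto((.46,.1,.33),down(np.pi));e=snap("wrist","w9");print(read_state()["time"])
im=np.hstack([d["pixels"],e["pixels"]])[:,:,::-1];cv2.imwrite("pics/fin.png",cv2.resize(im,(800,300),interpolation=cv2.INTER_AREA))
for n,q,l in(("box/sq",d,[("square",.454,-.33,-1,.02),("box",.454,-.33,.03,.045)]),("rest",e,[("long",.614,.162,-1,.02),("remote",.614,.162,.016,.03),("oblong",.464,.013,-1,.02),("wifi",.464,.013,.086,.105),("rim",.433,.29,.05,.066)])):
    X,H=cloud(q);m=(H[...,0]<25)&(H[...,1]>70)&(H[...,2]>90)
    for k,x,y,lo,hi in l: print(k,rect(pick(X,near(X,(x,y),.1 if k in("long","remote") else .08)&(X[...,2]>lo)&(X[...,2]<hi)&(m if lo<0 else True))))
E
```

```text
grab False [ 0.6414 -0.1438 -0.0252] 0.06528979892024447 45.56666851043701 [-2.   1.   6.3]
 up 0.0656780370256407 [-0.1 -0.7 -2.2] 54.5417
place True [ 0.4535 -0.3293 -0.0253] [-0.9  1.   9.8]
 t 58.7917
60.975
square [ 454.1 -329.5   90.6   89.   -59.1]
box [ 453.1 -328.5   65.8   65.6   30.7]
long [614.6 161.8 160.   59.6  23.7]
remote [613.6 160.9 129.7  38.   23.7]
oblong [464.1  13.2  98.1  64.6  -3.6]
wifi [464.7  13.9  65.9  42.9  -4.1]
rim [432.  288.6  60.7  57.6 -34.6]
```

View pics/fin.png

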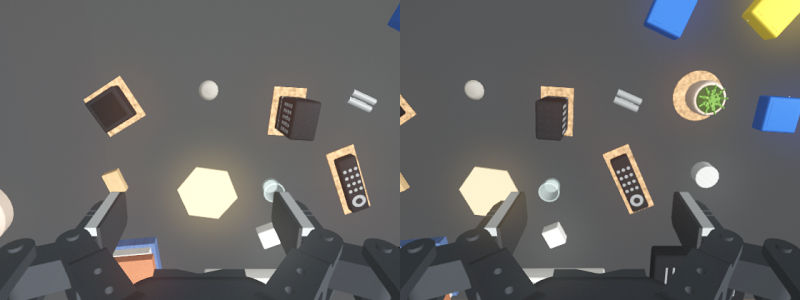

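The picture shows the box on the square mat (113,107), the Wi-Fi unit on the oblong mat (552,112), the remote on the long mat (628,180), and the plant upright on the round mat (705,97). Everything is within about 2 mm and 1°, and the trivet is empty. Handing in.

```bash
python3 -c "
from rig import *
print(ticket.finish_job())"
```

```text
the job is handed in; nothing more can be done
None
```

All four things were put on their own mats, upright and released, within about 2 mm and 1° by the last pictures; I handed the job in at about 61 s of the 131 s allowed, and no verdict came back.

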